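Wedge the tilting table up to its height stop

ROBOT

A 7-joint arm with a two-finger parallel gripper is mounted at the origin on a cart in front of the work surface, level with it; the furniture and walls round the work are solid. World frame = base frame: x ahead of the robot, y to its left, z up, the work surface at z = 0. Lengths are in m, angles in rad, forces in N, time in s.
With the tool pointing down it reaches from about 0.4 to 0.875 m from the base axis. Payload 19.3 kg.
Tool frame: the origin (TCP) lies midway between the tips of the shut fingers; the grasp point (between the pads) lies 19 mm behind it; z points along the fingers, y is the line along which they close (so a half turn about z gives the same grasp; the last joint's range is limited). The gripper opens to 85 mm and grips with 20 to 120 N. Pads are 22 mm wide; open, the fingers measure 114 mm over their backs; the gripper's body (76 mm by 85 mm) begins 54 mm behind the grasp point. The pads swing forward as they close: fully open they stand 13 mm farther back than shut.
Start: joints at [-1.335, 0.521, -0.036, 1.599, 0.021, 1.021, -0.113], TCP at [0.188, 0.596, 0.231] pointing down, gripper open.
Joint ranges: [-2.91, 2.91], [-0.3, 2.13], [-1.5, 1.42], [0.17, 2.43], [-1.26, 4.41], [0.16, 1.93], [-2.52, 2.52]. Speed limits (rad/s): [1.89, 1.89, 2.39, 2.39, 3.01, 3.01, 3.01].

INTERFACE

Orientations are given as [roll, pitch, yaw] about the fixed x, y, z axes, in that order (R = Rz(yaw) Ry(pitch) Rx(roll)).
In Python, from workcell import telemetry, grab_frame, calibration, bot, outline_of, landmark_of gives the robot as it stands. The module is installed in compiled form; this text tells all that it offers.
- The arm moves only by the shell command python3 -m inch 'ROWS' [FORCE]. ROWS is JSON, a list of rows, each a list of 7 numbers: the shift along the tool's x, y, z in m, then the turn, a rotation vector about the tool's x, y, z in rad, then the closure, from 0 (fully open) to 1 (shut). A call has 1 to 5 rows; each row shifts and turns the commanded pose from where the row before left it, along the tool's axes as they then stand; what a row does not reach is not made up. A row lasts 1/10 s, in which the tool goes at most 50 mm and 8.59 degrees, less where a joint would pass 70% of its speed; a pose out of reach is approached as far as the arm can. A call is refused whole if a number of a shift passes 0.05 or a number of a turn 0.15, either way. A call with a gripper value outside its range is refused whole. The fingers move at their own pace and stop on an object; FORCE is the grip in N (left out, the last holds). Time passes only in rows, so rows that do not move let the fingers close. It gives the time, the measured TCP pose, the force, the opening and the grip force at its end, in the units of the state.
- telemetry.observe(): the state, without advancing time (a new reading comes with each control period).
- grab_frame(name): name is "side" or "top" or "wrist"; returns the picture (480x640x3 uint8, red, green, blue); there is no depth.
- calibration(name): a dict with "fovy" (degrees; the focal length in pixels is half the picture's height over the tangent of half this angle, whatever the lens; pixels are square), "cx", "cy" (the principal point, pixels), "pose" (4x4, takes a point from camera to world coordinates). Camera axes: x right, y down, z forward; pixel columns grow to the right and rows downward; lengths in m; the calibration is good to about 2 mm. A picture is of the moment at which its call begins: read the wrist's pose just before it. calibration takes no time and is no camera call; for the wrist camera it gives the pose at the moment of the call.
- bot.job_done(): hands the job in; it is judged then, once.
Trained networks look in the newest picture that a camera, given by its name, has taken for a name from the list of things; names that differ only in an ending like _2 or _b are one class to them, and where a whole thing is asked for, a point or a joint stands for the part that bears it (a point fixed in the world has none). Each returns a list of dicts, best first, with "score" (0 to 1); they miss things now and then, are a little off and sometimes report something else, mostly with a low value. They report only what shows in the picture. A call takes as long as a camera call.
- outline_of(label, camera): "region" (480x640 bool, what is visible of it) and "rect" ([left, top, right, bottom] in pixels, round what is visible of it).
- landmark_of(label, camera): "xy" ([column, row] in pixels: a listed point, or the origin of a listed thing).
The state is a dict: "clock": time; "qpos": joint angles; "qd": joint speeds; "joint_efforts": joint torques, N m; "position": TCP position; "tool_rot": TCP orientation; "force": force on the tool from outside, world axes, zero at the start; "moment": the same for the moment, N m; "grip_width": finger opening in m; "finger_force": force on a finger pad.
Only numpy, scipy, OpenCV 4.12 (cv2) and the standard library are available. Lean on these libraries where they do the work, as an engineer would, in place of code of your own. Each camera call takes 0.05 s, during which the arm holds its last target. There are 200 camera calls.

TASK

The drilling jig's hinged table has to be set to the slope that its height stop marks. Pick the wedge that is tall enough, slide it thin end first, straight in under the table's free edge until the table has risen to the stop screw and bears on it snugly, without straining the stop; then slide the wooden stop block along its track until it touches the wedge's thick end, so that the wedge cannot creep back, and leave everything standing like that.

Things in the scene. Friction and masses are not known exactly. Their poses are not given: they have to be found in the camera images.
- jig: drilling jig of plywood, fixed to the bench. Origin: on the bench top below the middle of the tilting table's free edge; x = the way the wedge is pushed (track to hinge), z up. Base board 12 mm thick: a 100 mm wide tongue with a T-track runs from x = -310 to 0 mm, the table covers 0 to 215 mm. Height-stop post at x 30, y -110 mm, 137 mm tall. Rest pads under the table at x 120, y +-65 mm.
- table: tilting table 215 x 170 x 18 mm, 0.7 to 1.2 kg, a workpiece strapped on it. Origin: middle of its hinge pin (jig x 215, z 44 mm). Under its free edge a round steel runner (centre 8 mm in from the edge): its lowest line is 11 mm above the base board at rest, 19 to 25 mm when set to the stop. Lifting it there takes 3 to 7 N straight up; pushing the wedge under it an even 4 to 13 N.
- table_touch (a point): point on the table's top face, 30 mm in from the free edge and 40 mm to the -y side of its middle, straight below the stop screw's nose.
- stop_arm: height stop: steel arm clamped on the post at the height set for this job (it differs each time), over the table's free edge, with a round-nosed 10 mm screw. Origin on the post's axis, level with the nose. A snug seat is 3 to 6 N; its clamp is only hand-tight, so over 8 N loses the setting. Once the table meets the nose, the push on the wedge climbs by some 1.5 to 8 N per mm.
- screw_nose (a point): lowest point of the stop screw's round nose: the height to which table_touch must come. At the start it is 8 to 14 mm above it. From first touch on, each newton of push on the wedge beyond the even lifting level puts about 0.8 to 1.4 N on the screw; part of it may ease off when the wedge is let go.
- wedge_grip (a point): grip point of the tall wedge: hardwood, 200 mm long, 40 mm wide, 130 g, flat on the bench at the start. The point is on its middle line, 17 mm above its underside, 35 mm from its thick end; x points to its thin end (165 mm ahead), z up. From the thick end the top is level, 34 mm high, for 35 mm, then slopes evenly to 4 mm at the thin end. Sides upright and parallel.
- wedge_heel (a point): middle of the tall wedge's thick end face, 14.5 mm above its underside, axes as wedge_grip.
- thin_wedge: the other wedge: also 200 x 40 mm, but only 14 mm high at the thick end and 3 mm at the thin end, too low to bring the table to the stop. Flat on the bench; origin: middle of its underside, x to its thin end. Either wedge may lie left or right.
- stop_face (a point): middle of the face towards the table of the stop block, which slides along the T-track (jig x) only: wood, 45 mm long, 44 mm wide, top 28 mm above the base board. The point is 14.5 mm above the board; axes as the jig. It slides stiffly (about 4 N), stays where it is left, and travels from jig x = -255 to -35 mm (face).
- stop_knob (a point): middle of the round black knob on top of the stop block, 22.5 mm behind stop_face: 31 mm across at its widest, from 35 to 49 mm above the base board, top at 53 mm. A handle only: it need not be turned.
- tape_measure: yellow tape measure, 37 x 70 x 64 mm, a bystander; origin under its middle.
- speed_square: flat triangular try square, 155 mm, 16 mm high, a bystander; origin under its middle.
- pliers: pliers with red handles, 58 x 159 x 15 mm, a bystander; origin under their middle.

How it is judged:
By the outcome, as a careful person would: the job done as asked, in the order asked, and still so for the second after the job is handed in, with the robot touching nothing.
It also fails if it takes over 67 s, if anything falls off the work surface, if the arm or the gripper's body presses on something with over 40 N, if the wrist force passes 120 N, or if a joint passes its speed limit or range.

## Working session

There is one attempt and no reset: what is moved stays moved. The work goes in short steps, Python scripts to look and compute and a shell command to move; the robot and the scene stay as the last step left them, time stands still between calls to the robot, and variables do not carry over. Pictures are saved under pics/ and viewed, at most 15 in all, crops included, and the job is handed in when it is done.

```bash
mkdir -p pics; cat > h.py <<'E'
import numpy as np, cv2
from workcell import telemetry, grab_frame, calibration, bot, outline_of, landmark_of
def ray(c,uv):
    f=240/np.tan(np.radians(c["fovy"])/2); P=np.array(c["pose"])
    d=P[:3,:3]@np.array([(uv[0]-c["cx"])/f,(uv[1]-c["cy"])/f,1.]); return P[:3,3],d/np.linalg.norm(d)
def onz(c,uv,z):
    o,d=ray(c,uv); return o+d*(z-o[2])/d[2]
def tri(rs):
    A=sum(np.eye(3)-np.outer(d,d) for o,d in rs); b=sum((np.eye(3)-np.outer(d,d))@o for o,d in rs)
    p=np.linalg.solve(A,b); return p,[np.linalg.norm(np.cross(p-o,d)) for o,d in rs]
def proj(c,p):
    f=240/np.tan(np.radians(c["fovy"])/2); P=np.array(c["pose"]); q=P[:3,:3].T@(np.array(p)-P[:3,3])
    return np.array([c["cx"]+f*q[0]/q[2],c["cy"]+f*q[1]/q[2]])
E
python3 - <<'E'
from h import *
np.set_printoptions(precision=4,suppress=True)
s=telemetry.observe(); print(s)
C={}
for n in ["side","top"]:
    im=grab_frame(n); cv2.imwrite(f"pics/{n}0.png",im[:,:,::-1]); C[n]=calibration(n); print(n,C[n]["pose"])
for l in ["wedge_grip","wedge_heel","thin_wedge","stop_face","stop_knob","screw_nose","table_touch","jig","table","stop_arm","tape_measure","speed_square","pliers"]:
    r={}
    for n in C:
        L=landmark_of(l,n); r[n]=[(np.round(x["xy"],1).tolist(),round(x["score"],2)) for x in L[:2]]
    print(l,r)
    if r["side"] and r["top"]: print("   ",*tri([ray(C[n],r[n][0][0]) for n in C]))
print(telemetry.observe()["clock"])
E
```

```text
{'clock': 0.0, 'qpos': array([-1.3352,  0.522 , -0.0363,  1.6   ,  0.0212,  1.0211, -0.1128]), 'qd': array([-0.0007, -0.0007,  0.0001,  0.0007, -0.0009,  0.0001,  0.0009]), 'joint_efforts': array([ -0.0004, -92.7092,   1.9793, -36.9961,   0.0178,   0.0075,
         0.    ]), 'position': array([0.1881, 0.5957, 0.2307]), 'tool_rot': array([-3.1405,  0.0001,  2.8358]), 'force': array([-0.0196,  0.2079,  0.1302]), 'moment': array([-0.0076, -0.016 , -0.0361]), 'finger_force': 0.0, 'grip_width': 0.08515871490006804}
side [[ 0.9596 -0.1161  0.2564  0.1796]
 [-0.2813 -0.3646  0.8877 -1.2434]
 [-0.0096 -0.9239 -0.3825  0.6051]
 [ 0.      0.      0.      1.    ]]
top [[-0.0572 -0.9777  0.2021  0.3102]
 [-0.9984  0.0565 -0.0092 -0.0034]
 [-0.0024 -0.2023 -0.9793  1.1595]
 [ 0.      0.      0.      1.    ]]
wedge_grip {'side': [([297.4, 339.8], 0.85)], 'top': [([455.0, 299.1], 0.84)]}
    [ 0.3828 -0.3515  0.0188] [np.float64(0.0017595605918200958), np.float64(0.0017595605918200607)]
wedge_heel {'side': [([298.9, 354.4], 0.7), ([305.3, 205.1], 0.61)], 'top': [([470.3, 301.7], 0.74)]}
    [ 0.375
[... 1443 characters left out ...]
0], 0.56)], 'top': [([260.5, 168.8], 0.69)]}
    [ 0.6972  0.1287 -0.0078] [np.float64(0.059428079711027475), np.float64(0.05942807971102751)]
tape_measure {'side': [([434.6, 320.4], 0.85)], 'top': [([259.8, 171.4], 0.74), ([440.2, 184.4], 0.72)]}
    [ 0.912   0.149  -0.3276] [np.float64(0.03706260911159099), np.float64(0.0370626091115907)]
speed_square {'side': [([360.4, 374.7], 0.65)], 'top': [([498.3, 263.1], 0.66)]}
    [ 0.4669 -0.4755  0.0072] [np.float64(0.0008114349643375071), np.float64(0.0008114349643375929)]
pliers {'side': [([301.1, 206.0], 0.63)], 'top': [([133.2, 229.3], 0.75)]}
    [0.6037 0.4577 0.0004] [np.float64(0.006253954752574326), np.float64(0.006253954752574436)]
1.4
```

View pics/top0.png

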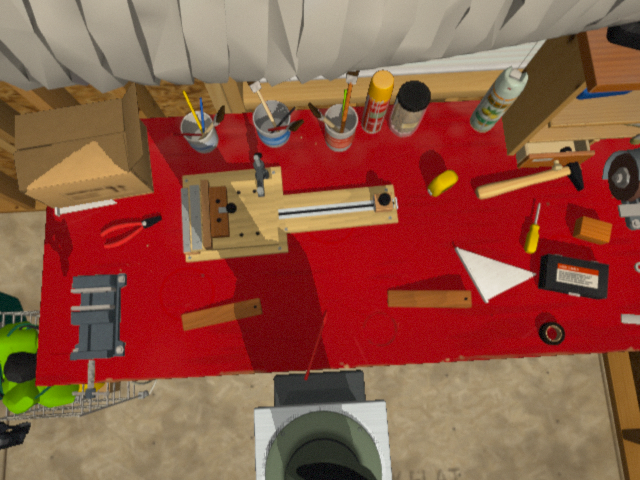

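View pics/side0.png

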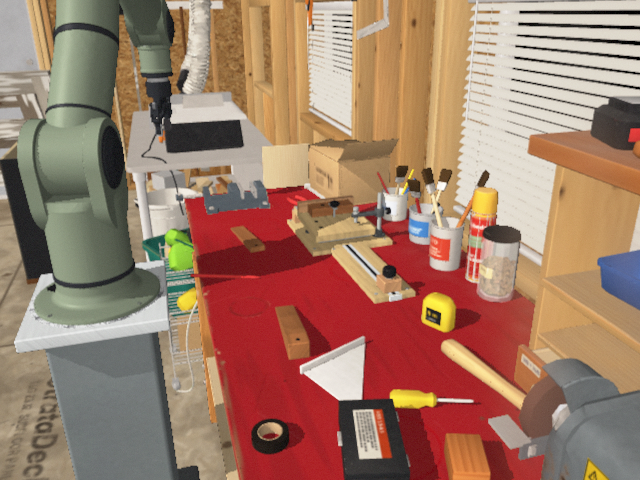

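The top view shows the tall (undivided right) wedge at about (388–471, 299) with its thick end on the right. The thin wedge is at (222, 312), the jig track runs from (395, 200) to (280, 212), and the knob is at (384, 198). The side view agrees. The tape-like hit at (260, 171) is actually the stop post.

```bash
cat > plan.py <<'E'
import sys,json,numpy as np
from scipy.spatial.transform import Rotation as R
from workcell import telemetry
# usage: plan.py '[[x,y,z,yaw_deg],...]' step  -> tool-axis rows
s=telemetry.observe(); p=s["position"].copy(); r=R.from_euler("xyz",s["tool_rot"])
step=float(sys.argv[2]) if len(sys.argv)>2 else .045
for w in json.loads(sys.argv[1]):
    tgt=np.array(w[:3]); rt=R.from_euler("xyz",[np.pi,0,np.radians(w[3])])
    n=max(1,int(np.ceil(np.linalg.norm(tgt-p)/step)),int(np.ceil((r.inv()*rt).magnitude()/.145)))
    for k in range(n):
        d=r.inv().apply((tgt-p)/(n-k)); t=(r.inv()*rt).as_rotvec()/(n-k)
        d=np.round(d,4);t=np.round(t,3); p=p+r.apply(d); r=r*R.from_rotvec(t)
        print([*map(float,d),*map(float,t)])
    print("--",p,r.as_euler("xyz"))
E
python3 plan.py '[[0.30,0.50,0.29,140],[0.47,0.25,0.31,93],[0.47,-0.02,0.31,93]]'
python3 - <<'E'
from h import *
print(np.array(calibration("wrist")["pose"]).round(3), calibration("wrist")["fovy"])
E
```

```text
[-0.0339, -0.0145, -0.0147, -0.0, -0.0, 0.098]
[-0.0351, -0.0111, -0.0147, -0.0, -0.0, 0.098]
[-0.0361, -0.0076, -0.0147, -0.0, -0.0, 0.098]
[-0.0366, -0.004, -0.0146, -0.0, -0.0, 0.098]
-- [0.30001588 0.49996769 0.2899816 ] [-3.14157933e+00 -2.30684608e-06  2.44372125e+00]
[-0.0416, -0.0118, -0.0029, -0.0, 0.0, 0.117]
[-0.0426, -0.0068, -0.0029, -0.0, 0.0, 0.117]
[-0.0431, -0.0018, -0.0028, -0.0, 0.0, 0.117]
[-0.0431, 0.0033, -0.0029, -0.0, 0.0, 0.117]
[-0.0424, 0.0082, -0.0028, -0.0, 0.0, 0.118]
[-0.0411, 0.0132, -0.0029, -0.0, 0.0, 0.117]
[-0.0393, 0.0179, -0.0028, -0.0, 0.0, 0.118]
-- [0.4700075  0.25001325 0.30998203] [-3.14158188e+00  8.18143403e-06  1.62272125e+00]
[-0.0385, -0.002, -0.0, -0.0, 0.0, -0.0]
[-0.0385, -0.002, -0.0, -0.0, 0.0, -0.0]
[-0.0385, -0.002, -0.0, -0.0, 0.0, -0.0]
[-0.0385, -0.002, -0.0, -0.0, 0.0, -0.0]
[-0.0385, -0.002, -0.0, -0.0, 0.0, -0.0]
[-0.0386, -0.002, -0.0, -0.0, 0.0, -0.0]
[-0.0385, -0.002, -0.0, -0.0, 0.0, -0.0]
-- [ 0.47001904 -0.01995     0.30998438] [-3.14158188e+00  8.18143403e-06  1.62272125e+00]
[[ 0.301  0.908  0.292  0.113]
 [ 0.954 -0.286 -0.093  0.62 ]
 [-0.001  0.306 -0.952  0.374]
 [ 0.     0.     0.     1.   ]] 60.0018200159898
```

```bash
python3 -m inch '[[-0.034,-0.0145,-0.015,0,0,0.098,0],[-0.035,-0.011,-0.015,0,0,0.098,0],[-0.036,-0.0076,-0.015,0,0,0.098,0],[-0.0366,-0.004,-0.015,0,0,0.098,0],[-0.0416,-0.0118,-0.003,0,0,0.117,0]]' 40
python3 -m inch '[[-0.0426,-0.0068,-0.003,0,0,0.117,0],[-0.043,-0.002,-0.003,0,0,0.117,0],[-0.043,0.0033,-0.003,0,0,0.117,0],[-0.0424,0.008,-0.003,0,0,0.118,0],[-0.041,0.013,-0.003,0,0,0.117,0]]'
python3 -m inch '[[-0.039,0.018,-0.003,0,0,0.118,0],[-0.0385,-0.002,0,0,0,0,0],[-0.0385,-0.002,0,0,0,0,0],[-0.0385,-0.002,0,0,0,0,0],[-0.0385,-0.002,0,0,0,0,0]]'
python3 -m inch '[[-0.0385,-0.002,0,0,0,0,0],[-0.0385,-0.002,0,0,0,0,0],[-0.0385,-0.002,0,0,0,0,0],[0,0,0,0,0,0,0],[0,0,0,0,0,0,0]]'
cat > look.py <<'E'
import sys; from h import *
# look.py tag label label ... : wrist picture, landmarks, saved to obs.json
import json,os
tag=sys.argv[1]; c=calibration("wrist"); im=grab_frame("wrist"); cv2.imwrite(f"pics/{tag}.png",im[:,:,::-1])
o=json.load(open("obs.json")) if os.path.exists("obs.json") else []
np.set_printoptions(precision=4,suppress=True)
for l in sys.argv[2:]:
    L=landmark_of(l,"wrist")
    for x in L[:1]:
        O,d=ray(c,x["xy"]); o.append([l,tag,O.tolist(),d.tolist()])
        rs=[(np.array(a[2]),np.array(a[3])) for a in o if a[0]==l]
        print(l,np.round(x["xy"],1),round(x["score"],2),*(tri(rs) if len(rs)>1 else [onz(c,x["xy"],.03)]))
json.dump(o,open("obs.json","w")); s=telemetry.observe(); print(s["clock"],s["position"],s["qpos"])
E
python3 look.py w1 stop_face stop_knob screw_nose table_touch jig wedge_grip wedge_heel
```

```text
clock: 1.9
position: [0.3256, 0.4644, 0.2958]
tool_rot: [3.139, -0.001, 2.323]
force: [0.9, 0.3, -0.5]
grip_width: 0.0854
finger_force: 0.0
clock: 2.4
position: [0.4457, 0.2843, 0.3097]
tool_rot: [3.141, -0.0, 1.736]
force: [0.7, 0.2, -0.4]
grip_width: 0.0854
finger_force: 0.0
clock: 2.9
position: [0.4691, 0.0948, 0.3125]
tool_rot: [3.141, -0.0, 1.623]
force: [0.6, 0.1, 0.0]
grip_width: 0.0854
finger_force: 0.0
clock: 3.4
position: [0.4693, -0.0198, 0.3124]
tool_rot: [3.141, -0.0, 1.621]
force: [0.2, 0.8, 1.0]
grip_width: 0.085
finger_force: 0.0
stop_face [459.  313.2] 0.75 [ 0.6363 -0.1639  0.03  ]
stop_knob [464.  425.4] 0.5 [ 0.6669 -0.3208  0.03  ]
screw_nose [551.6  44.4] 0.84 [0.6796 0.12   0.03  ]
table_touch [546.9  50.8] 0.79 [0.6764 0.1143 0.03  ]
jig [476.4  84.9] 0.83 [0.6153 0.081  0.03  ]
wedge_heel [237.7 446.3] 0.6 [ 0.3817 -0.3683  0.03  ]
3.8 [ 0.4694 -0.0189  0.3123] [-0.5152  0.197   0.508   1.9048 -0.1089  1.0668  0.0902]
```

View pics/w1.png

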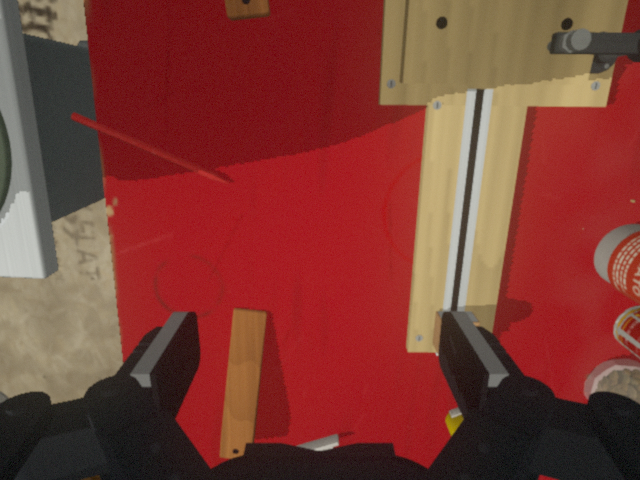

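```bash
python3 plan.py '[[0.53,-0.13,0.31,93],[0.46,-0.24,0.26,93]]'
```

```text
[-0.038, 0.0182, 0.0008, -0.0, 0.0, 0.0]
[-0.0381, 0.0182, 0.0007, -0.0, 0.0, 0.0]
[-0.038, 0.0183, 0.0008, -0.0, 0.0, 0.0]
-- [ 0.52999967 -0.12995161  0.30995579] [-3.14147260e+00  2.49857134e-05  1.62363660e+00]
[-0.0265, -0.0189, 0.0125, -0.0, 0.0, 0.0]
[-0.0266, -0.0189, 0.0125, -0.0, 0.0, 0.0]
[-0.0265, -0.019, 0.0125, -0.0, 0.0, 0.0]
[-0.0266, -0.0189, 0.0125, -0.0, 0.0, 0.0]
-- [ 0.46000843 -0.2400031   0.25996753] [-3.14147260e+00  2.49857134e-05  1.62363660e+00]
```

The wrist view shows the wedge from (249, 310) to (236, 455), thick end with the hole at the bottom. The tongue runs from (475, 100) to (450, 350), and the right finger hides the stop block at about (460, 320).

```bash
python3 -m inch '[[-0.038,0.0182,0.001,0,0,0,0],[-0.038,0.0182,0.001,0,0,0,0],[-0.038,0.0182,0.001,0,0,0,0],[0,0,0,0,0,0,0],[0,0,0,0,0,0,0]]'|head -2
python3 look.py w2 stop_face stop_knob jig wedge_grip wedge_heel
python3 -m inch '[[-0.0265,-0.019,0.0125,0,0,0,0],[-0.0265,-0.019,0.0125,0,0,0,0],[-0.0265,-0.019,0.0125,0,0,0,0],[-0.0265,-0.019,0.0125,0,0,0,0],[0,0,0,0,0,0,0]]'|head -2
python3 look.py w3 stop_face stop_knob wedge_grip wedge_heel
python3 - <<'E'
import cv2,numpy as np
a=cv2.imread("pics/w2.png");b=cv2.imread("pics/w3.png")
cv2.imwrite("pics/w23.png",cv2.resize(np.hstack([a,b]),(800,300),interpolation=cv2.INTER_AREA))
E
```

```text
clock: 4.3
position: [0.5297, -0.1308, 0.3088]
stop_face [416.7 219.9] 0.83 [ 0.6357 -0.1661  0.0275] [np.float64(0.0017896945429659733), np.float64(0.0017896945429659583)]
stop_knob [424.4 251.1] 0.74 [ 0.5751 -0.1278  0.2438] [np.float64(0.00987773241593443), np.float64(0.009877732415934447)]
wedge_grip [183.7 355.8] 0.57 [ 0.3803 -0.3453  0.03  ]
wedge_heel [188.3 376.4] 0.76 [ 0.3774 -0.3899  0.0087] [np.float64(0.00017819500329210858), np.float64(0.00017819500329218185)]
4.6 [ 0.5297 -0.1295  0.3095] [-0.2802  0.3541  0.5514  1.7335 -0.2047  1.1111  0.3881]
clock: 5.1
position: [0.4566, -0.2428, 0.2586]
stop_face [531.4 117.8] 0.74 [ 0.638  -0.1688  0.0217] [np.float64(0.0017243353066634841), np.float64(0.002287056579991001), np.float64(0.0010852628971022218)]
stop_knob [544.  144.4] 0.88 [ 0.5923 -0.1717  0.1737] [np.float64(0.015443738209870697), np.float64(0.024927641626428375), np.float64(0.018957431422651123)]
wedge_grip [238.5 290.9] 0.7 [ 0.3816 -0.3436  0.033 ] [np.float64(0.00041786880823102784), np.float64(0.00041786880823113827)]
wedge_heel [239.7 319. ] 0.88 [ 0.3784 -0.3871  0.0116] [np.float64(0.00038006517864224484), np.float64(0.0005476418254850552), np.float64(0.00043069039095564417)]
5.35 [ 0.4602 -0.2392  0.2596] [-0.0681  0.3636  0.5689  1.8663 -0.2337  0.9774  0.6565]
```

View pics/w23.png

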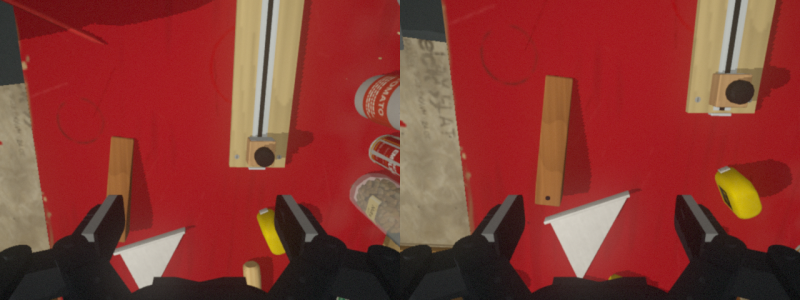

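In w2/w3 (half-scale composite), the wedge is fully visible in w3 at full-resolution x 270–330, y 150–410. The block and knob are at about (540, 145) in w3 and (424, 250) in w2. The first knob reading, taken behind the finger in w1, was wrong.

```bash
python3 - <<'E'
from h import *
import json
np.set_printoptions(precision=4,suppress=True)
o=json.load(open("obs.json"))
o=[a for a in o if not(a[0]=="stop_knob" and a[1]=="w1")]
json.dump(o,open("obs.json","w"))
for l in ["stop_knob","stop_face"]:
    print(l,tri([(np.array(a[2]),np.array(a[3])) for a in o if a[0]==l]))
c=calibration("wrist"); grab_frame("wrist")
def pts(label,cam,c,z):
    L=outline_of(label,cam)
    if not L: print("none",label);return None
    print(label,cam,L[0]["score"],L[0]["rect"]); v,u=np.nonzero(L[0]["region"]); 
    return np.array([onz(c,(a,b),z)[:2] for a,b in zip(u,v)])
def edges(P,axis0,z,lab,trim):
    # mid line by slices
    ctr=P.mean(0)
    for it in range(3):
        a=axis0/np.linalg.norm(axis0); n=np.array([-a[1],a[0]])
        s=(P-ctr)@a; t=(P-ctr)@n; lo,hi=np.percentile(s,[.3,99.7])
        bins=np.linspace(lo+trim*(hi-lo),hi-trim*(hi-lo),30); M=[];W=[]
        for b0,b1 in zip(bins[:-1],bins[1:]):
            m=(s>=b0)&(s<b1); 
            if m.sum()<5: continue
            q=np.percentile(t[m],[1,99]); M.append([(b0+b1)/2,q.mean()]); W.append(q[1]-q[0])
        k,b=np.polyfit(*np.array(M).T,1); axis0=a+k*n; ctr=ctr+b*n
    print(lab,"yaw",np.degrees(np.arctan2(a[1],a[0])),"len",hi-lo,"width",np.median(W),"ends",ctr+lo*a,ctr+hi*a)
P=pts("wedge_grip","wrist",c,0.017); 
if P is not None: edges(P,np.array([0.,1.]),.017,"wedge z17",.1)
P=pts("wedge_grip","wrist",c,0.034)
if P is not None: edges(P,np.array([0.,1.]),.034,"wedge z34",.1)
P=pts("jig","wrist",c,0.012)
if P is not None: edges(P,np.array([-.05,1.]),.012,"jig wrist",.2)
# tongue from top camera
ct=calibration("top"); grab_frame("top"); P=pts("jig","top",ct,0.012)
P=P[(P[:,1]<0.05)]; edges(P,np.array([-.05,1.]),.012,"tongue top",.12)
print(telemetry.observe()["clock"])
# tongue edges in saved w1,w2: wood vs red, by saturation of red
E
```

```text
stop_knob (array([ 0.6373, -0.1901,  0.0567]), [np.float64(0.001384807089203056), np.float64(0.0013848070892029396)])
stop_face (array([ 0.638 , -0.1688,  0.0217]), [np.float64(0.0017243353066634841), np.float64(0.002287056579991001), np.float64(0.0010852628971022218)])
wedge_grip wrist 0.87 [207.2, 125.4, 271.5, 332.2]
wedge z17 yaw 84.82814150168525 len 0.20838962415171164 width 0.041302252960259196 ends [ 0.376  -0.3929] [ 0.3948 -0.1854]
wedge_grip wrist 0.87 [207.2, 125.4, 271.5, 332.2]
wedge z34 yaw 84.82814150168525 len 0.19918819252432768 width 0.039478554404163785 ends [ 0.3795 -0.3827] [ 0.3974 -0.1843]
jig wrist 0.57 [449.4, 0.0, 596.5, 190.4]
jig wrist yaw 92.41985817899389 len 0.1578992508317632 width 0.10149084714092156 ends [ 0.6361 -0.2289] [ 0.6294 -0.0711]
jig top 0.93 [181.8, 153.0, 399.6, 263.1]
tongue top yaw 92.16597516405074 len 0.27922572302470006 width 0.1000580468768568 ends [ 0.6383 -0.2295] [0.6277 0.0495]
5.65
```

```bash
python3 plan.py '[[0.3795,-0.363,0.12,85.7],[0.3795,-0.363,0.006,85.7]]'
```

```text
[-0.0237, -0.0173, 0.0279, 0.0, -0.0, 0.026]
[-0.0242, -0.0167, 0.0279, 0.0, -0.0, 0.025]
[-0.0246, -0.016, 0.0279, 0.0, -0.0, 0.026]
[-0.025, -0.0154, 0.0278, 0.0, -0.0, 0.025]
[-0.0254, -0.0148, 0.0279, 0.0, -0.0, 0.026]
-- [ 0.37951652 -0.36298266  0.11996173] [ 3.14146224e+00 -1.61990186e-05  1.49529995e+00]
[-0.0, -0.0, 0.038, 0.0, -0.0, -0.0]
[-0.0, -0.0, 0.038, 0.0, -0.0, -0.0]
[-0.0, -0.0, 0.038, 0.0, -0.0, -0.0]
-- [ 0.37953148 -0.36298194  0.00596173] [ 3.14146224e+00 -1.61990186e-05  1.49529995e+00]
```

```bash
python3 -m inch '[[-0.0237,-0.0173,0.028,0,0,0.026,0.2],[-0.0242,-0.0167,0.028,0,0,0.025,0.2],[-0.0246,-0.016,0.028,0,0,0.026,0.2],[-0.025,-0.0154,0.028,0,0,0.025,0.2],[-0.0254,-0.0148,0.028,0,0,0.026,0.2]]' 60
python3 -m inch '[[0,0,0,0,0,0,0.2],[0,0,0,0,0,0,0.2]]'
python3 look.py w4 wedge_grip wedge_heel
```

```text
clock: 6.15
position: [0.3787, -0.364, 0.1182]
tool_rot: [3.141, 0.0, 1.494]
force: [1.1, -0.5, 0.4]
grip_width: 0.0686
finger_force: 0.0
clock: 6.35
position: [0.3788, -0.3635, 0.119]
tool_rot: [-3.141, -0.0, 1.494]
force: [0.3, -0.0, 0.6]
grip_width: 0.0682
finger_force: 0.0
wedge_grip [322.2 214.4] 0.82 [ 0.3807 -0.3466  0.0285] [np.float64(0.0009298673062192488), np.float64(0.0006468111233739915), np.float64(0.0009364704951434047)]
wedge_heel [322.9 266.3] 0.56 [ 0.3787 -0.3863  0.0126] [np.float64(0.0005589916027643338), np.float64(0.0005808806678669003), np.float64(0.0002482979905159795), np.float64(0.00019934104195796888)]
6.5 [ 0.3804 -0.3627  0.1201] [ 0.2961  0.5776  0.4884  1.9777 -0.4183  0.6841  0.9719]
```

View pics/w4.png

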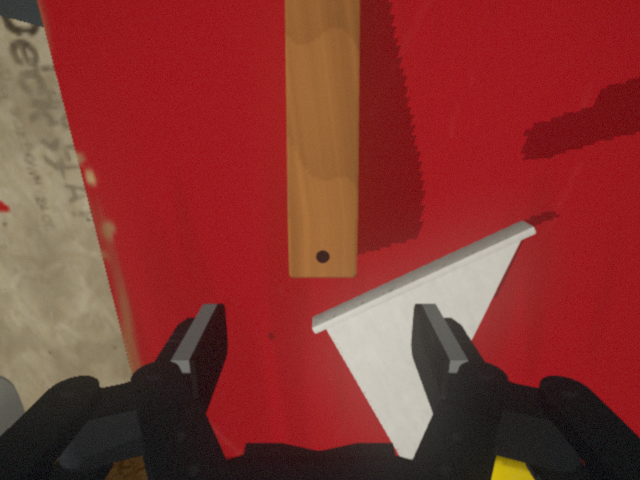

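The wedge lies parallel to the tool axis at x 287–358. The square's near edge passes (405, 287), about 15 mm clear of the finger's footprint.

```bash
python3 -m inch '[[0,0,0.038,0,0,0,0.2],[0,0,0.038,0,0,0,0.2],[0,0,0.034,0,0,0,0.2],[0,0,0.003,0,0,0,0.2],[0,0,0,0,0,0,0.2]]' 60
python3 -m inch '[[0,0,0,0,0,0,1],[0,0,0,0,0,0,1],[0,0,0,0,0,0,1],[0,0,0,0,0,0,1],[0,0,0,0,0,0,1]]' 60
python3 -m inch '[[0,0,0,0,0,0,1],[0,0,-0.02,0,0,0,1],[0,0,-0.03,0,0,0,1],[0,0,-0.03,0,0,0,1],[0,0,0,0,0,0,1]]' 60
python3 plan.py '[[0.60,-0.20,0.10,92.3],[0.635,-0.09,0.10,92.3]]'
```

```text
clock: 7.0
position: [0.3796, -0.3631, 0.007]
tool_rot: [-3.142, -0.0, 1.495]
force: [0.4, -0.0, 0.5]
grip_width: 0.0684
finger_force: 0.0
clock: 7.5
position: [0.3802, -0.3637, 0.0082]
tool_rot: [3.139, 0.001, 1.495]
force: [-1.2, 3.0, 17.4]
grip_width: 0.0391
finger_force: 59.6
clock: 8.0
position: [0.3808, -0.3645, 0.0904]
tool_rot: [3.136, 0.003, 1.495]
force: [1.2, -0.2, -2.5]
grip_width: 0.0387
finger_force: 61.5
[0.0258, 0.0294, -0.0013, 0.001, 0.0, -0.017]
[0.0253, 0.0299, -0.0013, 0.001, 0.001, -0.017]
[0.0248, 0.0303, -0.0013, 0.001, 0.0, -0.016]
[0.0243, 0.0307, -0.0014, 0.001, 0.001, -0.017]
[0.0238, 0.0311, -0.0014, 0.0, 0.0, -0.016]
[0.0233, 0.0315, -0.0014, 0.001, 0.001, -0.017]
[0.0227, 0.0319, -0.0014, 0.0, 0.0, -0.016]
-- [ 0.60002153 -0.19996458  0.10004168] [3.14157455e+00 2.18506846e-04 1.61076563e+00]
[0.0362, 0.0131, 0.0, 0.0, 0.0, -0.0]
[0.0361, 0.0131, 0.0, 0.0, 0.0, -0.0]
[0.0362, 0.0131, 0.0, 0.0, 0.0, -0.0]
-- [ 0.63495463 -0.08998087  0.10001869] [3.14157455e+00 2.18506846e-04 1.61076563e+00]
```

```bash
python3 -m inch '[[0.0258,0.0294,-0.001,0.001,0,-0.017,1],[0.0253,0.03,-0.001,0.001,0,-0.017,1],[0.0248,0.03,-0.001,0.001,0,-0.016,1],[0.0243,0.0307,-0.001,0.001,0.001,-0.017,1],[0.0238,0.031,-0.001,0.001,0.001,-0.016,1]]'|head -2
python3 -m inch '[[0.0233,0.0315,-0.001,0.001,0.001,-0.017,1],[0.0227,0.032,-0.001,0,0,-0.016,1],[0.029,0.0105,0,0,0,0,1],[0.029,0.0105,0,0,0,0,1],[0.029,0.0105,0,0,0,0,1]]'|head -2
python3 -m inch '[[0,0,0,0,0,0,1],[0,0,0,0,0,0,1]]'
python3 look.py w5 jig screw_nose table_touch
python3 - <<'E'
from h import *
np.set_printoptions(precision=4,suppress=True)
s=grab_frame("side"); cs=calibration("side"); cv2.imwrite("pics/side1.png",s[:,:,::-1])
cv2.imwrite("pics/side1c.png",cv2.resize(s[180:310,260:440,::-1],(800,578),interpolation=cv2.INTER_CUBIC))
grab_frame("top"); ct=calibration("top")
for l in ["wedge_grip","wedge_heel","jig","stop_knob","stop_face"]:
    a=landmark_of(l,"side");b=landmark_of(l,"top")
    print(l,[(x["xy"],x["score"]) for x in a[:1]+b[:1]])
    if a and b: print(tri([ray(cs,a[0]["xy"]),ray(ct,b[0]["xy"])]))
st=telemetry.observe();print(st["clock"],st["position"],st["tool_rot"],st["force"])
E
```

```text
clock: 8.5
position: [0.5368, -0.2443, 0.0914]
clock: 9.0
position: [0.6266, -0.1091, 0.093]
clock: 9.2
position: [0.6264, -0.1097, 0.093]
tool_rot: [-3.136, -0.003, 1.612]
force: [0.1, -1.2, -1.0]
grip_width: 0.0388
finger_force: 61.4
9.4 [ 0.626  -0.1117  0.0931] [-0.2218  0.7676  0.4805  1.6874 -0.4628  0.8084  0.5095]
wedge_grip [([369.2, 236.0], 0.57), ([262.4, 196.6], 0.74)]
(array([0.6916, 0.1141, 0.0098]), [np.float64(0.015171227081854411), np.float64(0.015171227081854173)])
wedge_heel [([375.6, 244.0], 0.58)]
jig [([346.3, 251.6], 0.85), ([280.8, 214.4], 0.7)]
(array([ 0.6278,  0.0728, -0.007 ]), [np.float64(0.002021510078765573), np.float64(0.0020215100787655278)])
stop_knob [([390.6, 270.1], 0.6), ([384.7, 198.5], 0.67)]
(array([ 0.6397, -0.1939,  0.0569]), [np.float64(0.0012544545148445488), np.float64(0.0012544545148443472)])
stop_face [([385.5, 280.7], 0.75), ([374.6, 203.6], 0.76)]
(array([ 0.6379, -0.1728,  0.0206]), [np.float64(0.0007316551840543788), np.float64(0.0007316551840545447)])
10.0 [ 0.6263 -0.1106  0.0929] [-3.1357 -0.0033  1.6107] [ 0.8233  0.2293 -1.4428]
```

View pics/w5.png

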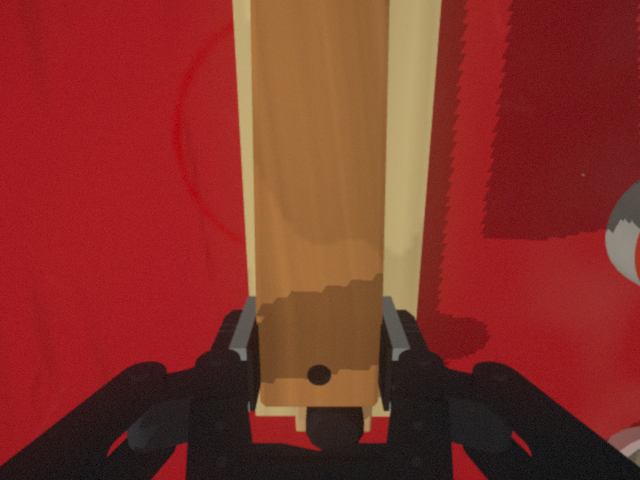

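View pics/side1c.png

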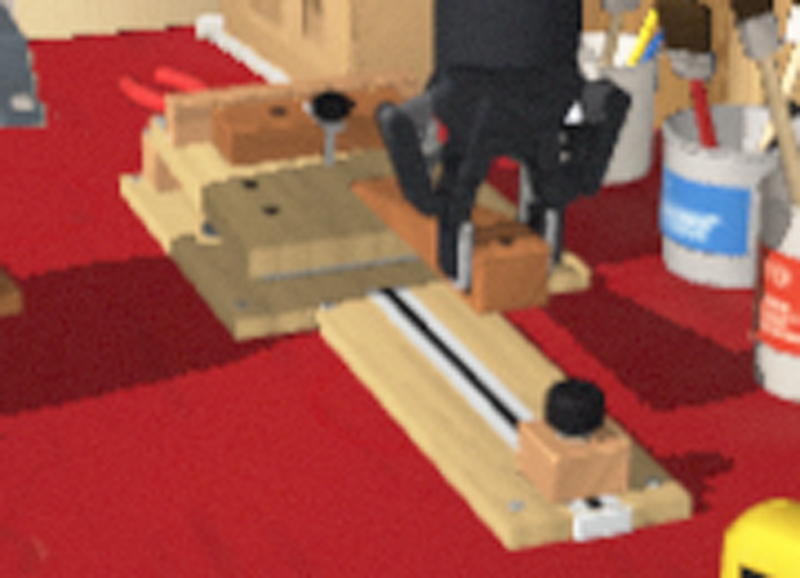

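The wedge is held square, x 253–388, with the thick end at row 404 and the knob behind it at (335, 425). The side crop shows the track clear and the table low with a dark runner gap.

```bash
python3 - <<'E'
from h import *
np.set_printoptions(precision=4,suppress=True)
c=calibration("wrist"); im=cv2.GaussianBlur(cv2.imread("pics/w5.png"),(5,5),0).astype(int)
g=im[:,:,1]; L=[];Rr=[];wl=[];wr=[]
s=telemetry.observe(); tz=s["position"]
for v in range(20,290,5):
    w=np.nonzero(g[v,200:470]>130)[0]+200   # pale wood (green high) vs red
    if len(w)<5: continue
    L.append((v,w[0])); Rr.append((v,w[-1]))
    m=(w[(w<320)],w[w>320]); 
    # wedge edges: inner ends of pale strips
    if len(m[0]) and len(m[1]): wl.append((v,m[0][-1])); wr.append((v,m[1][0]))
print(L[::9],Rr[::9],wl[::9],wr[::9])
def line(P,z):
    Q=np.array([onz(c,(u,v),z)[:2] for v,u in P]); 
    k,b=np.polyfit(Q[:,1],Q[:,0],1); r=Q[:,0]-k*Q[:,1]-b; m=abs(r)<.002; k,b=np.polyfit(Q[m,1],Q[m,0],1); return k,b,np.std(r[m])
for n,P in (("tongue L",L),("tongue R",Rr)): print(n,line(P,.012))
a,b=line(L,.012),line(Rr,.012)
k=(a[0]+b[0])/2; y=-.11
print("yaw",90-np.degrees(np.arctan(k)),"width",a[0]*y+a[1]-b[0]*y-b[1],"mid x at -.11",(a[0]*y+a[1]+b[0]*y+b[1])/2,"at 0.08",(a[0]*.08+a[1]+b[0]*.08+b[1])/2)
# wedge edges at its top heights
zb=tz[2]-.0075
def wp(u,v,heel):
    z=zb+.034
    for _ in range(10):
        p=onz(c,(u,v),z); d=p[1]-heel; z=zb+(.034 if d<.035 else .034-(d-.035)*30/165)
    return p
heel=onz(c,(319,404),zb+.034)[1]; print("heel y",heel,"tcp",tz)
for n,P in (("wl",wl),("wr",wr)):
    Q=np.array([wp(u,v,heel) for v,u in P]); kk,bb=np.polyfit(Q[:,1],Q[:,0],1); print(n,90-np.degrees(np.arctan(kk)),kk*-.11+bb)
E
```

```text
[(20, np.int64(234)), (65, np.int64(237)), (110, np.int64(239)), (155, np.int64(242)), (200, np.int64(244)), (245, np.int64(247))] [(20, np.int64(438)), (65, np.int64(435)), (110, np.int64(431)), (155, np.int64(427)), (200, np.int64(424)), (245, np.int64(420))] [(20, np.int64(250)), (65, np.int64(251)), (110, np.int64(252)), (155, np.int64(252)), (200, np.int64(254)), (245, np.int64(254))] [(20, np.int64(389)), (65, np.int64(388)), (110, np.int64(387)), (155, np.int64(386)), (200, np.int64(385)), (245, np.int64(384))]
tongue L (np.float64(-0.039808550289801146), np.float64(0.579653154855963), np.float64(0.00015827233536953858))
tongue R (np.float64(-0.03781259822257862), np.float64(0.6785617751193913), np.float64(0.00016263681197772108))
yaw 92.22256663166618 width -0.09868906553603374 mid x at -.11 0.633376628155858 at 0.08 0.626002619047182
heel y -0.1290461456237909 tcp [ 0.6263 -0.1106  0.0929]
wl 92.26934995437523 0.606107258699874
wr 92.27289844163599 0.6457730250840242
```

```bash
python3 -m inch '[[-0.008,0.0072,0.02,0.002,-0.005,0,1],[0,0,0.025,0,0,0,1],[0,0,0.02,0,0,0,1],[0,0,0.005,0,0,0,1],[0,0,0,0,0,0,1]]'
python3 -m inch '[[0,0,0.001,0,0,0,1],[0,0,0,0,0,0,1]]'
python3 -m inch '[[0,0,0.001,0,0,0,1],[0,0,0,0,0,0,1]]'
```

```text
clock: 10.5
position: [0.633, -0.1184, 0.0226]
tool_rot: [-3.133, 0.002, 1.611]
force: [-0.7, -0.6, -0.8]
grip_width: 0.0389
finger_force: 61.4
clock: 10.7
position: [0.6339, -0.1184, 0.0229]
tool_rot: [-3.135, 0.002, 1.611]
force: [-0.3, -1.4, -0.0]
grip_width: 0.0392
finger_force: 61.4
clock: 10.9
position: [0.6335, -0.1183, 0.0212]
tool_rot: [-3.134, 0.002, 1.611]
force: [-0.2, -0.5, -0.0]
grip_width: 0.0387
finger_force: 61.4
```

```bash
python3 -m inch '[[0,0,0.001,0,-0.004,0,1],[0,0,0,0,0,0,1]]'
python3 -m inch '[[0,0,0.001,0,0,0,1],[0,0,0,0,0,0,1]]'
python3 -m inch '[[0,0,0.0005,0,0,0,1],[0,0,0,0,0,0,1]]'
```

```text
clock: 11.1
position: [0.6335, -0.1185, 0.0204]
tool_rot: [-3.134, 0.006, 1.611]
force: [-2.9, -1.0, 7.7]
grip_width: 0.0392
finger_force: 62.3
clock: 11.3
position: [0.6335, -0.1185, 0.0203]
tool_rot: [-3.135, 0.005, 1.611]
force: [-8.6, 1.9, 23.8]
grip_width: 0.0386
finger_force: 64.3
clock: 11.5
position: [0.6335, -0.1185, 0.0203]
tool_rot: [-3.135, 0.005, 1.61]
force: [-12.3, 2.9, 31.8]
grip_width: 0.0389
finger_force: 65.4
```

```bash
python3 -m inch '[[0,0,-0.0018,0,0,0,1],[0,0,0,0,0,0,1]]'
python3 -m inch '[[0.01,0,0,0,0,0,1],[0.01,0,0,0,0,0,1],[0,0,0,0,0,0,1]]'
python3 -m inch '[[0.01,0,0,0,0,0,1],[0.005,0,0,0,0,0,1],[0,0,0,0,0,0,1]]'
```

```text
clock: 11.7
position: [0.6335, -0.1184, 0.0206]
tool_rot: [-3.134, 0.006, 1.611]
force: [0.3, -0.3, -0.3]
grip_width: 0.0391
finger_force: 61.5
clock: 12.0
position: [0.6331, -0.0968, 0.0204]
tool_rot: [-3.135, 0.005, 1.612]
force: [-0.3, 3.3, 8.6]
grip_width: 0.0391
finger_force: 62.6
clock: 12.3
position: [0.6325, -0.0823, 0.0204]
tool_rot: [-3.135, 0.006, 1.611]
force: [-0.4, -0.3, 10.4]
grip_width: 0.039
finger_force: 62.8
```

```bash
python3 -m inch '[[0.005,0,-0.0006,0,0,0,1],[0.01,0,-0.0001,0,0,0,1],[0.005,0,0,0,0,0,1],[0,0,0,0,0,0,1]]'
python3 -m inch '[[0.006,0,0,0,0,0,1],[0.006,0,0,0,0,0,1],[0.006,0,-0.0001,0,0,0,1]]'
python3 -m inch '[[0.006,0,0,0,0,0,1],[0.006,0,0,0,0,0,1]]'
python3 -m inch '[[0.006,0,0,0,0,0,1],[0.006,0,-0.0001,0,0,0,1]]'
python3 - <<'E'
from h import *
s=grab_frame("side"); cv2.imwrite("pics/side2c.png",cv2.resize(s[170:300,260:440,::-1],(800,578),interpolation=cv2.INTER_CUBIC))
st=telemetry.observe(); print(st["clock"],st["position"],st["force"])
E
```

```text
clock: 12.7
position: [0.6312, -0.0613, 0.0205]
tool_rot: [-3.134, 0.005, 1.612]
force: [-0.3, 2.7, 4.2]
grip_width: 0.0393
finger_force: 62.0
clock: 13.0
position: [0.6304, -0.0458, 0.0206]
tool_rot: [-3.134, 0.007, 1.61]
force: [0.3, -8.6, 2.0]
grip_width: 0.0394
finger_force: 61.9
clock: 13.2
position: [0.6298, -0.0343, 0.0205]
tool_rot: [-3.134, 0.007, 1.61]
force: [0.4, -8.8, 1.6]
grip_width: 0.0387
finger_force: 61.9
clock: 13.4
position: [0.6293, -0.0223, 0.0205]
tool_rot: [-3.134, 0.007, 1.61]
force: [1.2, -8.8, 1.1]
grip_width: 0.039
finger_force: 61.9
13.45 [ 0.62938115 -0.02097723  0.02047402] [-1.81656986 -8.59074138  4.4382114 ]
```

View pics/side2c.png

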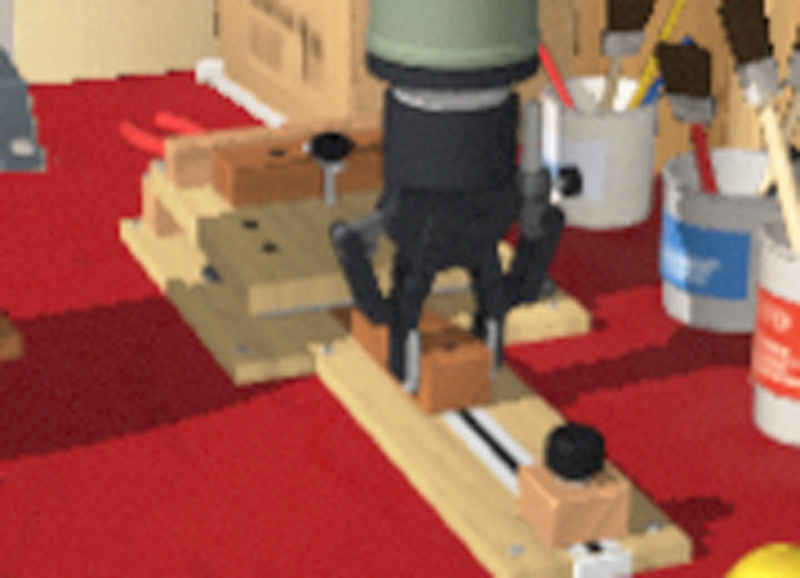

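The table is lifting evenly, with a steady push of about 8.7 N. The gripper is clear of the stop arm and post, and the wedge is on the tongue centreline.

```bash
for i in 1; do python3 -m inch '[[0.003,0,0,0,0,0,1],[0.003,0,0,0,0,0,1]]'|sed -n '2p;4p'
python3 -m inch '[[0.002,0,0,0,0,0,1]]'|sed -n '2p;4p'
python3 -m inch '[[0.002,0,0,0,0,0,1]]'|sed -n '2p;4p'
python3 -m inch '[[0,0,0,0,0,0,1]]'|sed -n '2p;4p'; done
python3 - <<'E'
from h import *
grab_frame("side");cs=calibration("side")
for l in ("screw_nose","table_touch"): print(l,[(x["xy"],x["score"]) for x in landmark_of(l,"side")[:1]])
st=telemetry.observe(); print(st["position"],st["force"])
E
```

```text
position: [0.6291, -0.0163, 0.0205]
force: [-0.6, -9.4, 2.2]
position: [0.6291, -0.0142, 0.0205]
force: [0.7, -7.7, 1.9]
position: [0.629, -0.0123, 0.0205]
force: [0.4, -8.4, 2.8]
position: [0.629, -0.012, 0.0205]
force: [0.0, -6.5, 2.9]
screw_nose [([387.1, 277.9], 0.63)]
table_touch [([354.5, 225.2], 0.84)]
[ 0.62897234 -0.01196437  0.02047456] [ 0.0970352  -6.11615093  2.70990196]
```

```bash
python3 -m inch '[[0.0015,0,0,0,0,0,1]]'|sed -n '2p;4p'
python3 -m inch '[[0.0015,0,0,0,0,0,1]]'|sed -n '2p;4p'
python3 -m inch '[[0.001,0,0,0,0,0,1]]'|sed -n '2p;4p'
python3 -m inch '[[0.001,0,0,0,0,0,1]]'|sed -n '2p;4p'
python3 -m inch '[[0.001,0,-0.0001,0,0,0,1]]'|sed -n '2p;4p'
python3 -m inch '[[0.001,0,0,0,0,0,1]]'|sed -n '2p;4p'
```

```text
position: [0.6289, -0.0109, 0.0205]
force: [0.2, -8.8, 2.5]
position: [0.6289, -0.0095, 0.0205]
force: [-0.9, -8.9, 3.3]
position: [0.6289, -0.0084, 0.0205]
force: [-0.8, -7.9, 2.8]
position: [0.6288, -0.0074, 0.0205]
force: [-0.6, -8.9, 2.9]
position: [0.6287, -0.0063, 0.0205]
force: [-0.5, -7.9, 1.1]
position: [0.6286, -0.0053, 0.0205]
force: [1.4, -8.2, 2.1]
```

```bash
cat > chk.sh <<'E'
# passes the force through; stops the shell chain when the push exceeds $1
awk -v T=$1 '/position/{printf "%s ",$0} /force: \[/{print; gsub(/[\[\],]/,""); f=-$3} END{exit !(f<T)}'
E
chmod +x chk.sh
python3 -m inch '[[0.0006,0,0,0,0,0,1]]'|./chk.sh 10.2 &&
python3 -m inch '[[0.0006,0,0,0,0,0,1]]'|./chk.sh 10.2 &&
python3 -m inch '[[0.0006,0,0,0,0,0,1]]'|./chk.sh 10.2 &&
python3 -m inch '[[0.0006,0,0,0,0,0,1]]'|./chk.sh 10.2 &&
python3 -m inch '[[0.0006,0,0,0,0,0,1]]'|./chk.sh 10.2 &&
python3 -m inch '[[0.0006,0,0,0,0,0,1]]'|./chk.sh 10.2 &&
python3 -m inch '[[0.0006,0,0,0,0,0,1]]'|./chk.sh 10.2 &&
python3 -m inch '[[0.0006,0,0,0,0,0,1]]'|./chk.sh 10.2 &&
python3 -m inch '[[0.0006,0,0,0,0,0,1]]'|./chk.sh 10.2 &&
python3 -m inch '[[0.0006,0,0,0,0,0,1]]'|./chk.sh 10.2
```

```text
position: [0.6287, -0.0046, 0.0205] force: [-0.9, -7.5, 2.0]
position: [0.6286, -0.0041, 0.0205] force: [0.2, -8.5, 0.9]
position: [0.6286, -0.0036, 0.0205] force: [0.3, -8.5, 2.5]
position: [0.6286, -0.003, 0.0205] force: [-0.0, -8.3, 1.8]
position: [0.6286, -0.0023, 0.0205] force: [0.8, -8.9, 1.9]
position: [0.6285, -0.0018, 0.0205] force: [0.7, -8.5, 2.2]
position: [0.6285, -0.0011, 0.0205] force: [-0.0, -9.1, 1.9]
position: [0.6285, -0.0005, 0.0205] force: [0.4, -8.3, 2.4]
position: [0.6285, 0.0, 0.0205] force: [0.3, -9.5, 2.3]
position: [0.6284, 0.0006, 0.0205] force: [-0.4, -8.2, 2.4]
```

```bash

python3 -m inch '[[0.0006,0,0,0,0,0,1]]'|./chk.sh 10.2 &&
python3 -m inch '[[0.0006,0,0,0,0,0,1]]'|./chk.sh 10.2 &&
python3 -m inch '[[0.0006,0,0,0,0,0,1]]'|./chk.sh 10.2 &&
python3 -m inch '[[0.0006,0,0,0,0,0,1]]'|./chk.sh 10.2 &&
python3 -m inch '[[0.0006,0,0,0,0,0,1]]'|./chk.sh 10.2 &&
python3 -m inch '[[0.0006,0,0,0,0,0,1]]'|./chk.sh 10.2 &&
python3 -m inch '[[0.0006,0,0,0,0,0,1]]'|./chk.sh 10.2 &&
python3 -m inch '[[0.0006,0,0,0,0,0,1]]'|./chk.sh 10.2 &&
python3 -m inch '[[0.0006,0,0,0,0,0,1]]'|./chk.sh 10.2 &&
python3 -m inch '[[0.0006,0,0,0,0,0,1]]'|./chk.sh 10.2 &&
python3 -m inch '[[0.0006,0,0,0,0,0,1]]'|./chk.sh 10.2 &&
python3 -m inch '[[0.0006,0,0,0,0,0,1]]'|./chk.sh 10.2 &&
python3 -m inch '[[0.0006,0,0,0,0,0,1]]'|./chk.sh 10.2 &&
python3 -m inch '[[0.0006,0,0,0,0,0,1]]'|./chk.sh 10.2 &&
python3 -m inch '[[0.0006,0,0,0,0,0,1]]'|./chk.sh 10.2 &&
python3 -m inch '[[0.0006,0,0,0,0,0,1]]'|./chk.sh 10.2
```

```text
position: [0.6284, 0.0012, 0.0205] force: [-0.1, -7.7, 1.5]
position: [0.6284, 0.0018, 0.0205] force: [-0.3, -8.0, 2.3]
position: [0.6284, 0.0024, 0.0205] force: [-0.5, -7.4, 3.1]
position: [0.6283, 0.003, 0.0205] force: [0.0, -7.6, 2.9]
position: [0.6283, 0.0036, 0.0205] force: [0.0, -8.8, 2.0]
position: [0.6283, 0.0042, 0.0205] force: [-0.2, -8.2, 2.0]
position: [0.6283, 0.0048, 0.0205] force: [-0.8, -9.4, 2.6]
position: [0.6283, 0.0054, 0.0205] force: [0.2, -8.3, 3.1]
position: [0.6282, 0.0059, 0.0205] force: [-0.8, -8.0, 3.1]
position: [0.6282, 0.0065, 0.0205] force: [0.6, -9.2, 1.3]
position: [0.6282, 0.0069, 0.0205] force: [0.0, -10.4, 1.7]
```

```bash

python3 -m inch '[[0.0003,0,0,0,0,0,1]]'|./chk.sh 12 &&
python3 -m inch '[[0.0003,0,0,0,0,0,1]]'|./chk.sh 12 &&
python3 -m inch '[[0.0003,0,0,0,0,0,1]]'|./chk.sh 12
```

```text
position: [0.6282, 0.0072, 0.0205] force: [0.0, -10.1, 2.8]
position: [0.6282, 0.0074, 0.0205] force: [0.5, -11.3, 2.0]
position: [0.6282, 0.0076, 0.0205] force: [-0.0, -10.8, 3.1]
```

```bash

python3 -m inch '[[0.0003,0,0,0,0,0,1]]'|./chk.sh 12.6 &&
python3 -m inch '[[0.0003,0,0,0,0,0,1]]'|./chk.sh 12.6 &&
python3 -m inch '[[0.0003,0,0,0,0,0,1]]'|./chk.sh 12.6
```

```text
position: [0.6282, 0.0078, 0.0205] force: [0.1, -12.2, 2.4]
position: [0.6281, 0.008, 0.0205] force: [0.3, -12.2, 1.8]
position: [0.6281, 0.0082, 0.0205] force: [-0.1, -11.2, 2.6]
```

```bash

python3 -m inch '[[0.0003,0,0,0,0,0,1]]'|./chk.sh 12.7 && python3 -m inch '[[0.0002,0,0,0,0,0,1]]'|./chk.sh 12.7
python3 -m inch '[[0,0,0,0,0,0,1]]'|./chk.sh 12.6
python3 -m inch '[[0,0,0,0,0,0,1]]'|./chk.sh 12.6
```

```text
position: [0.6281, 0.0085, 0.0205] force: [0.8, -12.9, 1.8]
position: [0.6281, 0.0085, 0.0205] force: [0.6, -12.4, 2.5]
position: [0.6281, 0.0085, 0.0205] force: [0.4, -12.0, 2.9]
```

```bash
python3 -m inch '[[0,0,0,0,0,0,1],[0,0,0,0,0,0,1]]' 20|./chk.sh 99
python3 -m inch '[[0,0,0,0,0,0,0.3],[0,0,0,0,0,0,0.3],[0,0,0,0,0,0,0.3],[0,0,0,0,0,0,0.3]]' 20
python3 look.py w6 wedge_heel wedge_grip stop_face stop_knob
python3 plan.py '[[0.6281,0.009,0.10,92.24],[0.6365,-0.19,0.11,92.24]]'
```

```text
position: [0.6281, 0.0085, 0.0205] force: [0.4, -12.4, 2.2]
clock: 18.3
position: [0.6281, 0.0108, 0.0203]
tool_rot: [-3.133, 0.005, 1.611]
force: [0.4, -0.1, -0.2]
grip_width: 0.0595
finger_force: 0.0
wedge_heel [322.5 379.9] 0.9 [ 0.4464 -0.2612  0.0913] [np.float64(0.05750573867265754), np.float64(0.06012835741996472), np.float64(0.08291548575806978), np.float64(0.10784051572542501), np.float64(0.30062348434004427)]
wedge_grip [315.7 300. ] 0.91 [ 0.4645 -0.194   0.1524] [np.float64(0.062083260553917156), np.float64(0.09721105876574165), np.float64(0.14155827531058912), np.float64(0.2964073240256909)]
18.55 [0.6281 0.0103 0.0204] [-0.3974  0.8635  0.4407  1.7278 -0.5325  0.6805  0.3724]
[-0.0009, -0.0004, -0.0398, -0.004, 0.003, 0.0]
[-0.0008, -0.0002, -0.0398, -0.004, 0.003, 0.001]
-- [0.62805364 0.00896351 0.10003012] [ 3.14151546e+00 -4.26692461e-04  1.60984419e+00]
[-0.0398, 0.0001, -0.002, 0.0, -0.0, -0.0]
[-0.0398, 0.0001, -0.002, 0.0, -0.0, -0.0]
[-0.0398, 0.0002, -0.002, 0.0, -0.0, -0.0]
[-0.0399, 0.0001, -0.002, 0.0, -0.0, -0.0]
[-0.0398, 0.0002, -0.0021, 0.0, -0.0, -0.0]
-- [ 0.63652495 -0.18996172  0.11004522] [ 3.14151546e+00 -4.26692461e-04  1.60984419e+00]
```

View pics/w6.png

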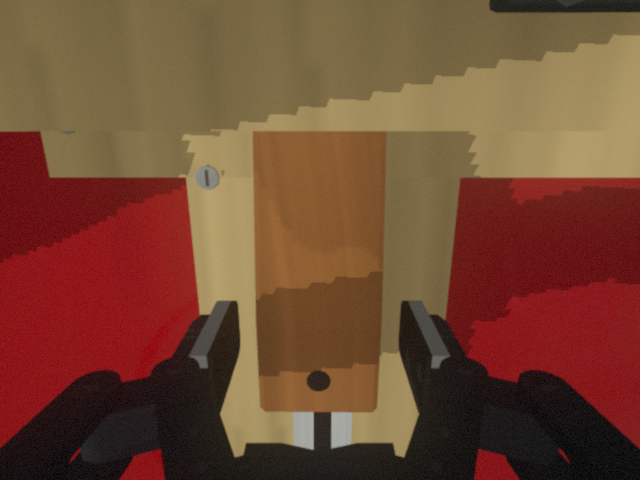

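The wedge stands straight on the tongue, thick end at row 411 over the T-track, with both fingers clear. Next I'll rise, go behind the knob with shut fingers and push it.

```bash
python3 -m inch '[[-0.002,0,-0.03,-0.004,0.003,0,0.3],[0,0,-0.045,-0.004,0.003,0,0.3],[0,0,-0.03,0,0,0,0.5],[-0.045,0,0,0,0,0,1],[-0.045,0,0,0,0,0,1]]'|head -2
python3 -m inch '[[-0.045,0,0,0,0,0,1],[-0.045,0,0,0,0,0,1],[-0.045,0,0,0,0,0,1],[-0.02,0,0,0,0,0,1],[0,0,0,0,0,0,1]]'
python3 look.py w7 stop_face wedge_heel
python3 - <<'E'
from h import *
np.set_printoptions(precision=4,suppress=True)
s=grab_frame("side"); cs=calibration("side"); grab_frame("top"); ct=calibration("top")
for l in ["wedge_heel","stop_knob","stop_face","tape_measure","screw_nose","table_touch"]:
    a=landmark_of(l,"side");b=landmark_of(l,"top")
    if a and b: print(l,tri([ray(cs,a[0]["xy"]),ray(ct,b[0]["xy"])]))
E
python3 plan.py '[[0.6384,-0.238,0.047,92.24]]'
```

```text
clock: 19.05
position: [0.6329, -0.0809, 0.1265]
clock: 19.55
position: [0.6374, -0.2405, 0.1254]
tool_rot: [-3.141, 0.001, 1.606]
force: [-0.9, 0.0, -0.5]
grip_width: 0.0002
finger_force: 0.0
stop_face [321.9 112.2] 0.65 [ 0.6367 -0.1681  0.0242] [np.float64(0.0022181193567105163), np.float64(0.001695927303819022), np.float64(0.0016723531660153114), np.float64(0.0009034293237221921)]
wedge_heel [321.8 160.4] 0.44 [ 0.4916 -0.178   0.2103] [np.float64(0.07329597731834402), np.float64(0.05865468758222943), np.float64(0.10600698742780049), np.float64(0.15963034654012057), np.float64(0.27841290538940067), np.float64(0.1434133936081719)]
19.7 [ 0.6385 -0.2352  0.1251] [-0.0351  0.7886  0.5049  1.5452 -0.4455  0.9248  0.6571]
wedge_heel (array([ 0.6293, -0.0138,  0.0258]), [np.float64(0.00026747454378828683), np.float64(0.00026747454378844095)])
tape_measure (array([ 0.9592,  0.5885, -0.5711]), [np.float64(0.21422886636200233), np.float64(0.21422886636200233)])
screw_nose (array([0.6654, 0.1167, 0.0518]), [np.float64(0.00026393332191969776), np.float64(0.00026393332191977604)])
table_touch (array([0.6684, 0.1257, 0.046 ]), [np.float64(0.004022906769268278), np.float64(0.00402290676926811)])
[-0.0009, -0.0, 0.0392, 0.0, -0.0, 0.0]
[-0.0009, -0.0001, 0.0392, 0.0, -0.0, 0.001]
-- [ 0.63839823 -0.23800052  0.04695183] [ 3.14145378e+00 -3.60467449e-04  1.60974119e+00]
```

View pics/w7.png

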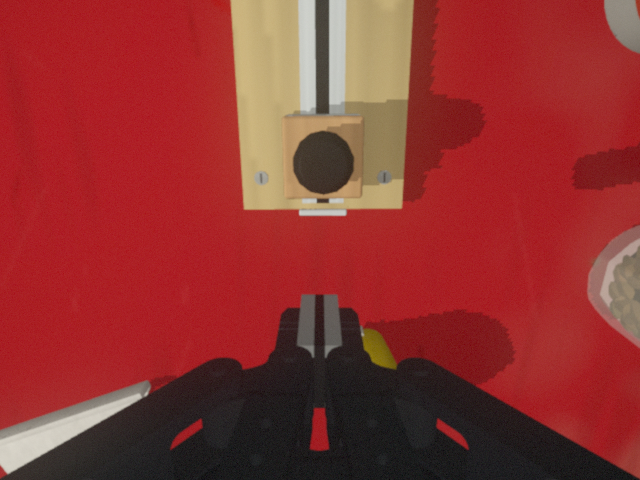

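The shut fingers (320, 300) line up with the knob (323, 162). The yellow tape shows at (378, 345), so I check its clearance.

```bash
python3 - <<'E'
from h import *
np.set_printoptions(precision=4,suppress=True)
c=calibration("wrist"); print(telemetry.observe()["position"])
for n,p,z in (("knob",(323,162),.058),("knobback",(323,193),.058),("tape",(368,330),.064),("tape low",(368,330),.03),("face edge",(322,116),.04),("tongue end",(322,209),.012)): print(n,onz(c,p,z))
print("tip",proj(c,telemetry.observe()["position"]))
E
```

```text
[ 0.6384 -0.2362  0.1254]
knob [ 0.6379 -0.1866  0.058 ]
knobback [ 0.6385 -0.2024  0.058 ]
tape [ 0.6667 -0.2776  0.064 ]
tape low [ 0.6721 -0.2976  0.03  ]
face edge [ 0.6366 -0.165   0.04  ]
tongue end [ 0.6392 -0.2226  0.012 ]
tip [320.5159 316.4446]
```

```bash
python3 -m inch '[[0.004,0,0.04,0,0,0,1],[0,0,0.038,0,0,0,1],[0,0,0,0,0,0,1]]'
python3 -m inch '[[0.01,0,0,0,0,0,1],[0.01,0,0,0,0,0,1],[0.015,0,0,0,0,0,1]]'
python3 -m inch '[[0.02,0,0,0,0,0,1],[0.02,0,0,0,0,0,1],[0.02,0,0,0,0,0,1],[0.015,0,0,0,0,0,1]]'
python3 - <<'E'
from h import *
np.set_printoptions(precision=4,suppress=True)
grab_frame("side"); cs=calibration("side"); grab_frame("top"); ct=calibration("top")
for l in ["wedge_heel","stop_knob","stop_face"]:
    a=landmark_of(l,"side");b=landmark_of(l,"top")
    if a and b: print(l,tri([ray(cs,a[0]["xy"]),ray(ct,b[0]["xy"])]))
print(telemetry.observe()["position"])
E
```

```text
clock: 20.7
position: [0.6358, -0.231, 0.043]
tool_rot: [-3.135, -0.003, 1.611]
force: [-1.1, 0.3, 0.1]
grip_width: -0.0003
finger_force: 0.0
clock: 21.0
position: [0.6374, -0.1977, 0.0493]
tool_rot: [3.139, 0.001, 1.61]
force: [-0.5, -4.9, -2.3]
grip_width: -0.0002
finger_force: 2.4
clock: 21.4
position: [0.6344, -0.1208, 0.0491]
tool_rot: [3.14, -0.0, 1.612]
force: [-1.0, -4.6, 1.7]
grip_width: 0.0003
finger_force: 2.4
wedge_heel (array([ 0.4623, -0.4012,  0.2071]), [np.float64(0.022088005082283965), np.float64(0.022088005082283833)])
[ 0.6339 -0.1231  0.0475]
```

```bash
python3 -m inch '[[0.015,0,0,0,0,0,1],[0.015,0,0,0,0,0,1],[0.012,0,0,0,0,0,1]]'|./chk.sh 6.3 &&
python3 -m inch '[[0.002,0,0,0,0,0,1]]'|./chk.sh 6.3 &&
python3 -m inch '[[0.001,0,0,0,0,0,1]]'|./chk.sh 6.3
python3 - <<'E'
from h import *
np.set_printoptions(precision=4,suppress=True)
c=calibration("wrist"); im=grab_frame("wrist"); cv2.imwrite("pics/w8.png",im[:,:,::-1]); s=telemetry.observe(); print(s["position"],s["force"])
for l in ["wedge_heel","stop_face"]: print(l,[(x["xy"],x["score"],onz(c,x["xy"],.0265)) for x in landmark_of(l,"wrist")[:1]])
E
```

```text
position: [0.632, -0.0799, 0.0475] force: [-1.6, -4.1, 2.9]
position: [0.6321, -0.0765, 0.0473] force: [-1.6, -4.3, 0.6]
position: [0.6321, -0.0766, 0.0473] force: [-0.4, -1.2, -0.2]
[ 0.6321 -0.0768  0.0473] [-0.2295 -0.7738 -0.6201]
wedge_heel [([320.0, 142.5], 0.65, array([ 0.6293, -0.0131,  0.0265]))]
stop_face [([320.2, 177.1], 0.78, array([ 0.63  , -0.0265,  0.0265]))]
```

View pics/w8.png

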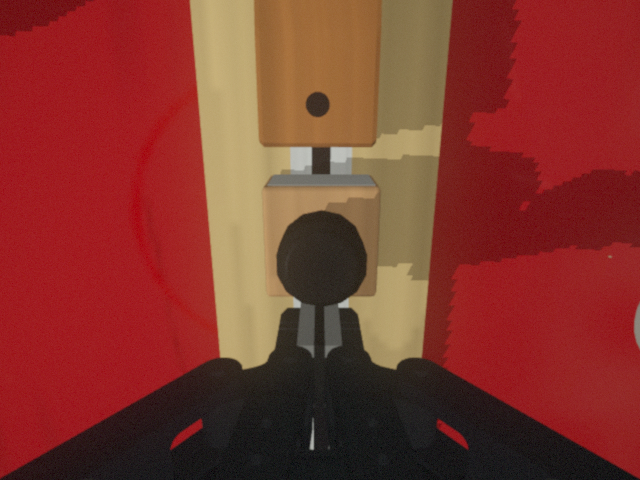

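The gap between block face (row 177) and wedge heel (row 147) is about 13 mm. Both are in line.

```bash
python3 -m inch '[[0.003,0,0,0,0,0,1],[0.003,0,0,0,0,0,1],[0.003,0,0,0,0,0,1]]'|./chk.sh 6.4 &&
python3 -m inch '[[0.0008,0,0,0,0,0,1]]'|./chk.sh 6.4 &&
python3 -m inch '[[0.0006,0,0,0,0,0,1]]'|./chk.sh 6.4 &&
python3 -m inch '[[0.0006,0,0,0,0,0,1]]'|./chk.sh 6.4 &&
python3 -m inch '[[0.0006,0,0,0,0,0,1]]'|./chk.sh 6.4 &&
python3 -m inch '[[0.0005,0,0,0,0,0,1]]'|./chk.sh 6.4 &&
python3 -m inch '[[0.0005,0,0,0,0,0,1]]'|./chk.sh 6.4 &&
python3 -m inch '[[0.0005,0,0,0,0,0,1]]'|./chk.sh 6.4 &&
python3 -m inch '[[0.0005,0,0,0,0,0,1]]'|./chk.sh 6.4 &&
python3 -m inch '[[0.0005,0,0,0,0,0,1]]'|./chk.sh 6.4 &&
python3 -m inch '[[0.0005,0,0,0,0,0,1]]'|./chk.sh 6.4 &&
python3 -m inch '[[0.0005,0,0,0,0,0,1]]'|./chk.sh 6.4 &&
python3 -m inch '[[0.0005,0,0,0,0,0,1]]'|./chk.sh 6.4
```

```text
position: [0.6317, -0.0686, 0.0474] force: [0.6, -4.9, 0.2]
position: [0.6317, -0.0673, 0.0474] force: [0.0, -3.2, 0.2]
position: [0.6317, -0.0669, 0.0474] force: [-0.3, -4.5, -0.4]
position: [0.6316, -0.0664, 0.0474] force: [0.3, -3.9, -0.9]
position: [0.6316, -0.0658, 0.0474] force: [0.3, -4.5, -0.0]
position: [0.6316, -0.0653, 0.0474] force: [-0.5, -4.4, -0.3]
position: [0.6316, -0.0648, 0.0474] force: [-0.0, -3.6, 0.1]
position: [0.6316, -0.0642, 0.0474] force: [0.3, -4.2, 0.2]
position: [0.6315, -0.0637, 0.0474] force: [0.3, -3.4, 0.1]
position: [0.6315, -0.0632, 0.0474] force: [-0.8, -4.0, 0.6]
position: [0.6315, -0.0627, 0.0474] force: [0.0, -4.0, 0.2]
position: [0.6315, -0.0622, 0.0474] force: [0.1, -3.8, -0.0]
position: [0.6314, -0.0619, 0.0474] force: [-0.1, -6.7, -0.4]
```

```bash
python3 -m inch '[[0.0002,0,0,0,0,0,1]]'|./chk.sh 6.4
python3 look.py w9
python3 - <<'E'
import cv2; im=cv2.imread("pics/w9.png"); cv2.imwrite("pics/w9c.png",cv2.resize(im[80:300,200:440],None,fx=2.5,fy=2.5,interpolation=cv2.INTER_CUBIC))
E
```

```text
position: [0.6315, -0.0619, 0.0474] force: [-0.0, -6.3, -1.8]
24.1 [ 0.6314 -0.0619  0.0474] [-0.2935  0.8299  0.4651  1.7132 -0.5225  0.7246  0.4799]
```

View pics/w9c.png

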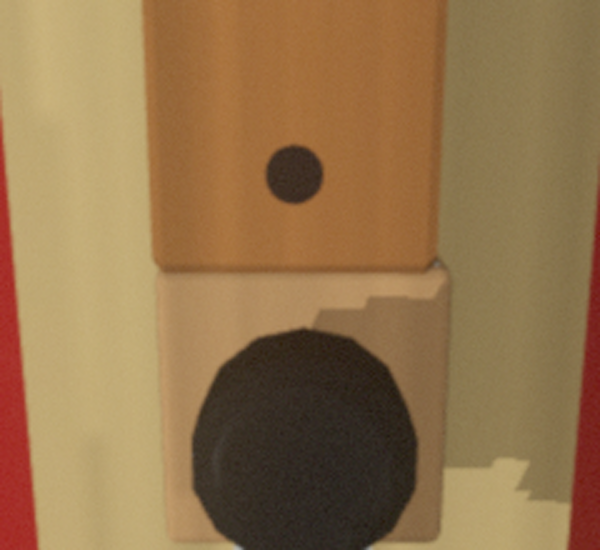

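The block's face is flush against the wedge's thick end. A gentle check that stays below the earlier push level will show whether the wedge eased back on release.

```bash
python3 -m inch '[[0.0002,0,0,0,0,0,1]]'|./chk.sh 15 &&
python3 -m inch '[[0.0002,0,0,0,0,0,1]]'|./chk.sh 15 &&
python3 -m inch '[[0.0002,0,0,0,0,0,1]]'|./chk.sh 15 &&
python3 -m inch '[[0.0002,0,0,0,0,0,1]]'|./chk.sh 15 &&
python3 -m inch '[[0.0002,0,0,0,0,0,1]]'|./chk.sh 15
```

```text
position: [0.6314, -0.0619, 0.0474] force: [-0.0, -6.9, -1.2]
position: [0.6314, -0.0619, 0.0474] force: [0.9, -7.9, -0.6]
position: [0.6314, -0.0619, 0.0475] force: [0.3, -8.4, -1.7]
position: [0.6314, -0.0619, 0.0475] force: [0.2, -9.0, -0.8]
position: [0.6314, -0.0618, 0.0475] force: [0.1, -10.6, -1.0]
```

```bash
python3 -m inch '[[0.0003,0,0,0,0,0,1]]'|./chk.sh 15 &&
python3 -m inch '[[0.0003,0,0,0,0,0,1]]'|./chk.sh 15 &&
python3 -m inch '[[0.0003,0,0,0,0,0,1]]'|./chk.sh 15 &&
python3 -m inch '[[0.0003,0,0,0,0,0,1]]'|./chk.sh 15 &&
python3 -m inch '[[0.0002,0,0,0,0,0,1]]'|./chk.sh 15
```

```text
position: [0.6314, -0.0617, 0.0475] force: [0.3, -12.1, -1.0]
position: [0.6314, -0.0617, 0.0475] force: [1.2, -12.6, -2.1]
position: [0.6314, -0.0616, 0.0475] force: [1.2, -13.5, -2.6]
position: [0.6314, -0.0615, 0.0475] force: [1.1, -14.5, -1.9]
position: [0.6314, -0.0614, 0.0475] force: [0.4, -14.6, -2.3]
```

```bash
python3 -m inch '[[-0.002,0,0,0,0,0,1],[-0.01,0,0,0,0,0,1],[-0.02,0,0,0,0,0,1],[0,0,-0.04,0,0,0,1],[0,0,-0.045,0,0,0,1]]'
python3 -m inch '[[0.02,0,-0.03,0,0,0,1],[0,0,0,0,0,0,1],[0,0,0,0,0,0,1]]'
python3 look.py w10
python3 - <<'E'
import cv2,numpy as np
from h import *
s=grab_frame("side")[:,:,::-1]
a=cv2.resize(s[170:300,260:440],(400,289),interpolation=cv2.INTER_CUBIC); b=cv2.resize(cv2.imread("pics/w10.png"),(386,289))
cv2.imwrite("pics/fin.png",np.hstack([a,b]))
E
```

```text
clock: 25.6
position: [0.6316, -0.0918, 0.1322]
tool_rot: [-3.139, -0.001, 1.61]
force: [0.6, -0.4, 0.9]
grip_width: -0.0001
finger_force: 0.0
clock: 25.9
position: [0.632, -0.0706, 0.1627]
tool_rot: [3.141, -0.001, 1.612]
force: [0.1, -0.8, -0.8]
grip_width: -0.0002
finger_force: 0.0
25.95 [ 0.6315 -0.0711  0.1619] [-0.3358  0.6869  0.5586  1.6547 -0.4346  0.9272  0.4266]
```

View pics/fin.png

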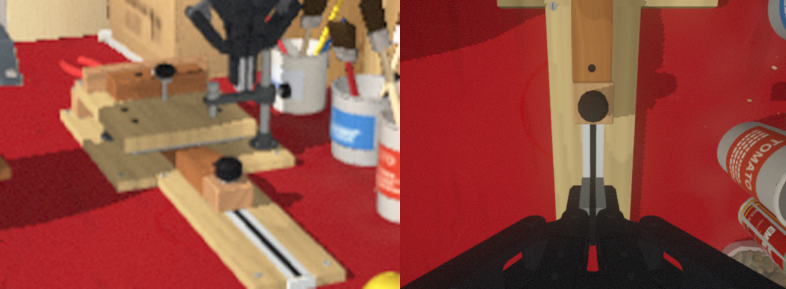

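The table bears on the screw, the block is flush against the wedge, and the arm is clear. I'm handing in.

```bash
python3 -c "from workcell import bot; print(bot.job_done())"
```

```text
the job is handed in; nothing more can be done
None
```

The job is handed in: the tall wedge holds the table against the stop screw at an estimated 3.4 to 6 N (from a push about 4.3 N above the lifting level; I could not measure it after letting go), and the stop block touches the wedge's thick end.

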